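# Hold the sloping-front case in the drilling jig

## Task

Get the grey sloping-front instrument case ready for drilling: lay it flat on the jig board with its slope facing away from the fence, its straight back flush against the fence and its end butted up to the stop block. Then press on it with one firm diagonal push, down onto the board and into the fence at the same time, and finish while still holding that push (do not let go). Leave the plain box and everything else on the bench alone.

Things in the scene. Friction and masses are not known exactly. Their poses are not given: they have to be found in the camera images.
- case: Workpiece: loose grey plastic case, solid to the touch, about 250 g, 50 (x) x 110 (y) x 44 mm high, on the bench right (-y) of the jig. Origin: centre of underside, z up. Upright back at x = +25 mm. Front upright at x = -25 mm up to 24 mm height, then slopes at 45 deg to x = -5 mm at the top; top flat from there to the back. Home: x = +35 mm in the board's frame, y = -70 mm in the stop's.
- slope (a point): Centre of the case's 45 degree sloping front panel (bare aluminium, 28 mm by 110 mm), at (-15, 0, +34) mm in the case's frame; its outward normal is (-1, 0, +1)/1.414 there. Fingers stick on it with some friction, so a push straight down on it hardly reaches the fence.
- board: Jig's flat grey laminate board, fixed to the bench, 160 (x) x 280 (y) x 18 mm thick. Origin: centre of underside, on the bench; +x points to the fence, y runs along it. Board, fence and stop are slick (friction about 0.2 against the case), rigid and immovable.
- fence: Jig's fence: fixed aluminium bar, 20 (x) x 280 (y) x 35 mm high, along the board's far edge. Origin: centre of underside, at (+70, 0, +18) mm in the board's frame, same axes. Working face (towards the robot) at x = +60 mm in the board's frame.
- stop: Jig's stop block: fixed plain aluminium block, 70 (x) x 30 (y) x 30 mm high plus two 4 mm screw heads (looks only), standing on the board towards its left (+y) end, butting the fence. Origin: centre of underside, on the board's top; axes as the board's. Working face at y = -15 mm. Its place along the fence varies.
- plain_box: Bystander, not the workpiece: a plain rectangular box of the same grey plastic, 50 x 110 x 40 mm, no slope, loose, beyond the case. Origin: centre of underside.
- meter: Bystander: black hand multimeter lying flat, 160 x 80 x 34 mm, behind the jig to the right. Origin: centre of underside.
- screwdriver: Bystander: screwdriver lying left of and behind the jig, about 210 mm long and 26 mm thick, along its x. Origin: near mid-length, underside.
- spool: Bystander: solder spool standing on its end, 56 mm across, 45 mm high, left of the jig. Origin: centre of underside.
- jar: Bystander: closed jar, 60 mm across, 70 mm high, left of the jig. Origin: centre of underside.
- mug: Bystander: white mug, 80 mm across, 90 mm high, behind the jig. Origin: centre of underside.
- offcut: Bystander: flat wooden offcut, 90 x 50 x 20 mm, lying beside the jig, between it and the plain box. Origin: centre of underside.
Mind the look-alikes: they are no part of the job. Leave any purple or red look-alike of the case alone.

How it is judged:
By the outcome, as a careful person would: the job done as asked, in the order asked, and still so for the second after the job is handed in, while the arm keeps its last pose, push and grip.
It also fails if it takes over 54 s, if anything falls off the work surface, if the arm or the gripper's body presses on something with over 40 N, if the wrist force passes 120 N, or if a joint passes its speed limit or range.

## Robot

A 7-joint arm with a two-finger parallel gripper is mounted at the origin on the work surface. World frame = base frame: x ahead of the robot, y to its left, z up, the work surface at z = 0. Lengths are in m, angles in rad, forces in N, time in s.
With the tool pointing down it reaches from about 0.4 to 0.875 m from the base axis. Payload 19.3 kg.
Tool frame: the origin (TCP) lies where the fingers leave the gripper's body, on its centre line; the fingertips stand 73 mm ahead of it and the grasp point (between the pads) lies 54 mm ahead of it; z points along the fingers, y is the direction in which the jaws open and shut (so a half turn about z gives the same grasp; the last joint's range is limited). The gripper opens to 85 mm and grips with 20 to 120 N. Pads are 22 mm wide; open, the fingers measure 114 mm over their backs; the gripper's body (76 mm by 85 mm) begins 54 mm behind the grasp point. The pads swing forward as they close: fully open they stand 13 mm farther back than shut.
Start: joints at [-1.341, 0.521, -0.036, 1.599, 0.021, 1.021, -0.113], TCP at [0.185, 0.597, 0.304] pointing down, gripper open.
Joint ranges: [-2.91, 2.91], [-0.3, 2.13], [-1.5, 1.42], [0.17, 2.43], [-1.26, 4.41], [0.16, 1.93], [-2.52, 2.52]. Speed limits (rad/s): [1.89, 1.89, 2.39, 2.39, 3.01, 3.01, 3.01].

## Interface

Orientations are given as a unit quaternion [x, y, z, w].
In Python, from workcell import reach, move_straight, move_j, ungrasp, gripper_close, dwell, inverse_kinematics, get_obs, capture, IKError, hand_in gives the robot as it stands. Calls block until the motion is done:
- reach(position, orientation): joint-space move of the TCP to a pose.
- move_straight(position, velocity=0.15, rotation=None): straight line of the TCP; rotation=None keeps the orientation; velocity is the mean speed in m/s.
- move_j(angles): joint-space move.
- ungrasp() and gripper_close(): open the fingers fully, or close them until they stop; the grip force is fixed at half the most.
- dwell(seconds).
- inverse_kinematics(position, orientation): joint angles nearest the present ones, or None.
- get_obs(): the state.
- capture(name): name is "scene" or "side" or "wrist"; returns a dict with "frame" (480x640x3 uint8, red, green, blue), "mtx" (3x3 intrinsics, pixels), "rvec" (rotation vector, rad) and "tvec" (3), from world to camera coordinates, as OpenCV has them. Camera axes: x right, y down, z forward; pixel columns grow to the right and rows downward; lengths in m; the calibration is good to about 2 mm. A picture is of the moment at which its call begins. There is no depth.
A pose or a line that the arm cannot do raises IKError and nothing moves.
- hand_in(): hands the job in, once; it reports no verdict.
The state is a dict: "time_s": time; "joints": joint angles; "joint_velocities": joint speeds; "joint_torque": joint torques, N m; "tcp_pos": TCP position; "tool_rot": TCP orientation; "force": force on the tool from outside, world axes, zero at the start; "moment": the same for the moment, N m; "grip_width": finger opening in m.
Only numpy, scipy, OpenCV 4.12 (cv2) and the standard library are available. Lean on these libraries where they do the work, as an engineer would, in place of code of your own. Each camera call takes 0.05 s, during which the arm holds its last target.

## Working session

There is one attempt and no reset: what is moved stays moved. The work goes in short steps, each a Python script; the robot and the scene stay as the last script left them, time stands still between calls to the robot, and variables do not carry over. Pictures are saved under pics/ and viewed, and the job is handed in when it is done.

```bash
ls; mkdir -p pics
python3 - <<'E'
from workcell import *
import cv2
print(get_obs())
for n in ["scene","side","wrist"]:
    c=capture(n); cv2.imwrite(f"pics/{n}0.png",c["frame"][:,:,::-1]); print(n,c["mtx"].tolist(),c["rvec"],c["tvec"])
E
```

```text
pics
{'time_s': 0.0, 'joints': array([-1.34117799,  0.52205325, -0.03631636,  1.59996493,  0.02121603,
        1.02109464, -0.11284288]), 'joint_velocities': array([-0.00155176, -0.00171492,  0.00028923, -0.00037634,  0.00067727,
       -0.00120723, -0.00112777]), 'joint_torque': array([-1.27055573e-03, -9.27117991e+01,  1.98065557e+00, -3.69928372e+01,
        1.79522258e-02,  8.31164012e-03,  2.53369294e-06]), 'tcp_pos': array([0.18455919, 0.59688165, 0.30331679]), 'tool_rot': array([ 1.49375399e-01,  9.88780394e-01, -5.66273499e-04, -3.55350430e-05]), 'force': array([-0.12506069, -0.13956788, -0.07600053]), 'moment': array([-0.06581287, -0.00452933, -0.05726079]), 'grip_width': 0.08551605812220521}
scene [[476.26255613677813, 0.0, 315.43456912805107], [0.0, 476.26255613677813, 240.543237800256], [0.0, 0.0, 1.0]] [ 0.93849715  2.47979046 -1.04614964] [ 0.39780169 -0.21581481  1.44300559]
side [[593.4750723324821, 0.0, 316.0094230157106], [0.0, 593.4750723324821, 240.88953847076073], [0.0, 0.0, 1.0]] [ 2.03816026 -0.52511343  0.29112075] [-0.45247977  0.17395014  1.00379667]
wrist [[419.6423903524824, 0.0, 325.6345860769958], [0.0, 419.6423903524824, 242.0721130772173], [0.0, 0.0, 1.0]] [-2.31933276 -1.70988127 -0.26337979] [-0.62359098 -0.03930516  0.38146406]
```

View pics/scene0.png

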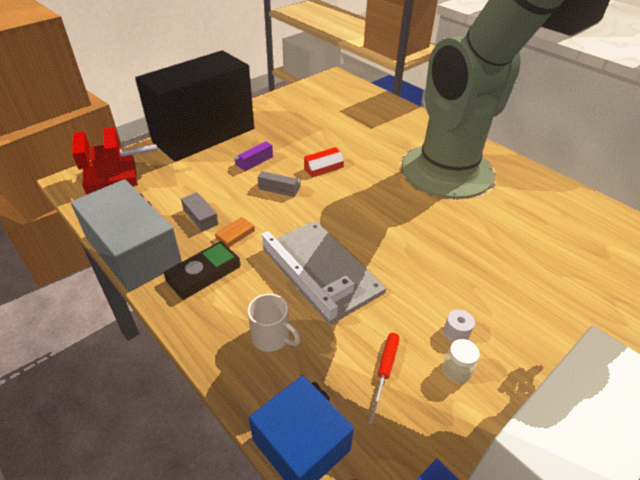

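View pics/side0.png

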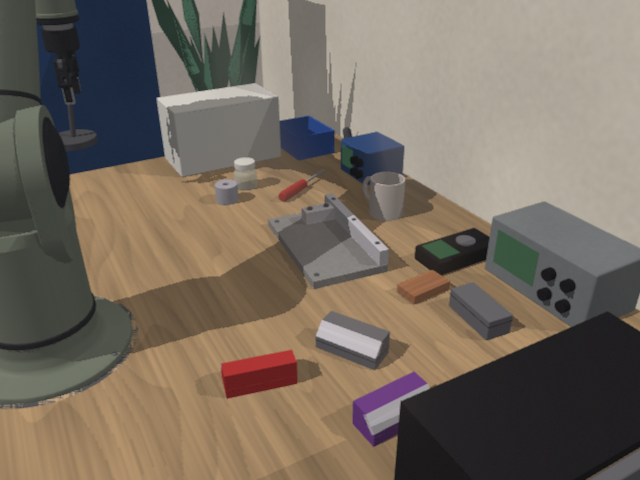

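View pics/wrist0.png

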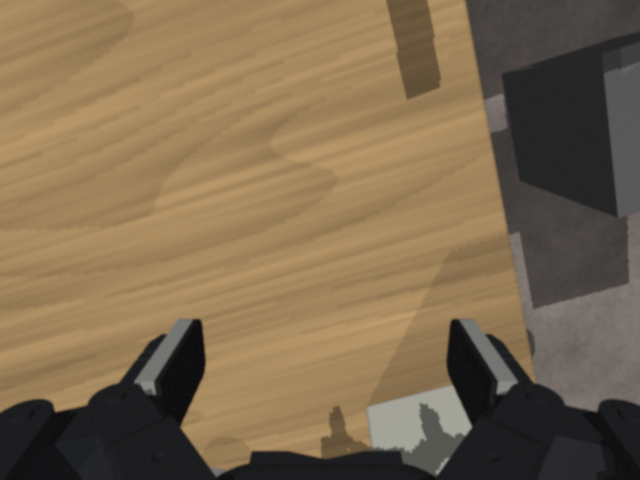

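The case is at about (279,184) in the scene view and (352,339) in the side view, where its bright slope faces the camera. The plain box is at (199,211) in scene and (480,309) in side. The jig is at (320,270) in scene and (330,240) in side. Next I'll zoom in.

```bash
cat > h.py <<'E'
import numpy as np, cv2
from workcell import *
def cam(n):
    c=capture(n); c["R"]=cv2.Rodrigues(np.array(c["rvec"],float))[0]; c["t"]=np.array(c["tvec"],float).ravel(); c["K"]=np.array(c["mtx"]); return c
def ray(c,p):
    d=c["R"].T@np.linalg.inv(c["K"])@np.array([p[0],p[1],1.]); return -c["R"].T@c["t"], d/np.linalg.norm(d)
def onplane(c,p,z):
    o,d=ray(c,p); return o+d*(z-o[2])/d[2]
def proj(c,X):
    return cv2.projectPoints(np.array(X,float).reshape(-1,3),c["R"],c["t"],c["K"],None)[0].reshape(-1,2)
def tri(c1,p1,c2,p2):
    (o1,d1),(o2,d2)=ray(c1,p1),ray(c2,p2)
    A=np.c_[d1,-d2]; s=np.linalg.lstsq(A,o2-o1,rcond=None)[0]
    a=o1+s[0]*d1;b=o2+s[1]*d2
    return (a+b)/2,np.linalg.norm(a-b)
E
python3 - <<'E'
import cv2
a=cv2.imread("pics/side0.png");b=cv2.imread("pics/scene0.png")
def z(i,x,y,w,h,k,n): cv2.imwrite("pics/"+n,cv2.resize(i[y:y+h,x:x+w],None,fx=k,fy=k,interpolation=cv2.INTER_CUBIC))
z(a,300,300,110,75,7,"z_side_case.png"); z(b,240,160,80,50,9,"z_scene_case.png")
z(a,260,190,135,100,5.8,"z_side_jig.png"); z(b,255,215,135,110,5.4,"z_scene_jig.png")
E
```

```text
(no output)
```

View pics/z_side_case.png

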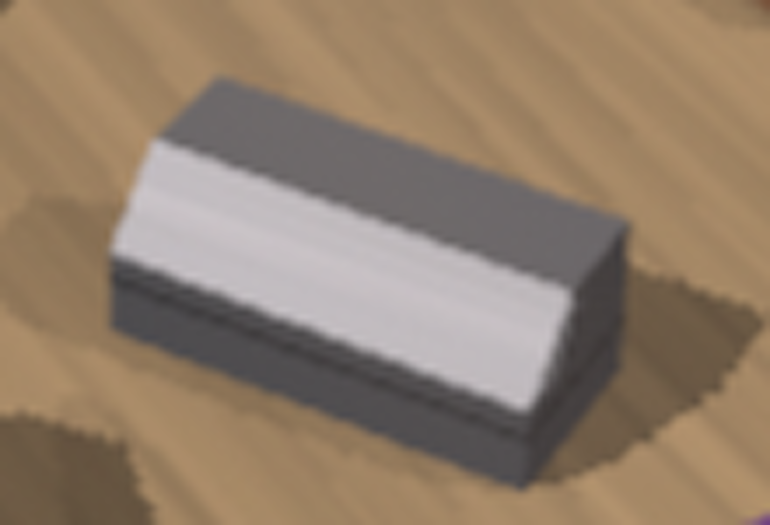

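View pics/z_scene_case.png

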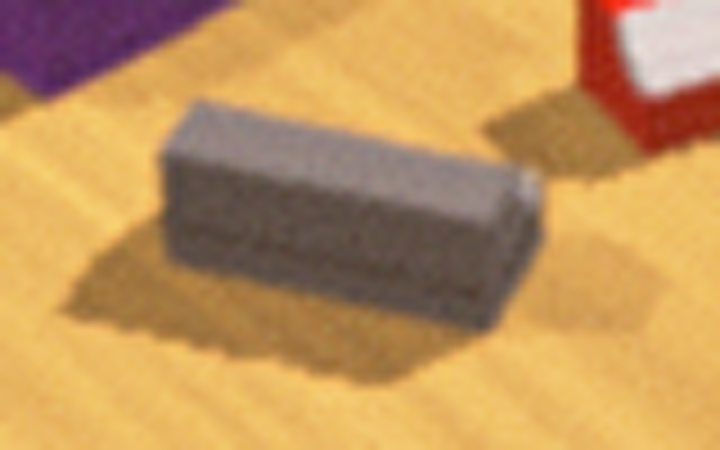

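View pics/z_side_jig.png

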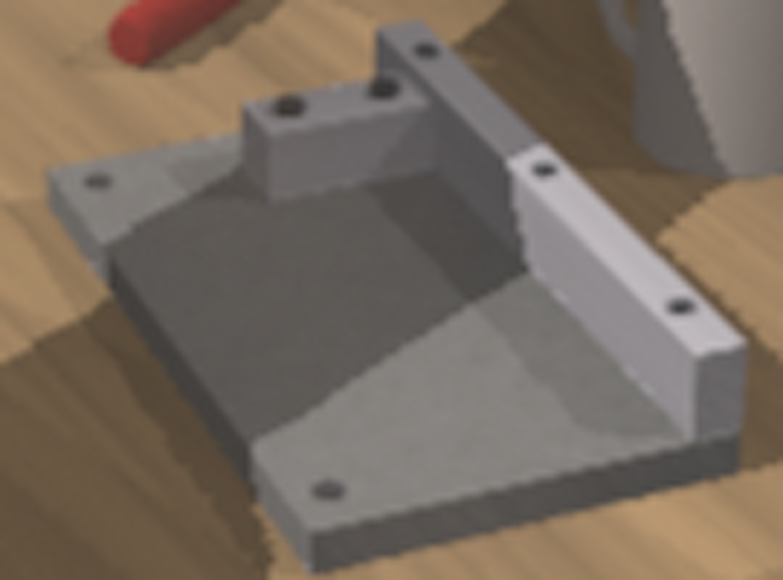

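View pics/z_scene_jig.png

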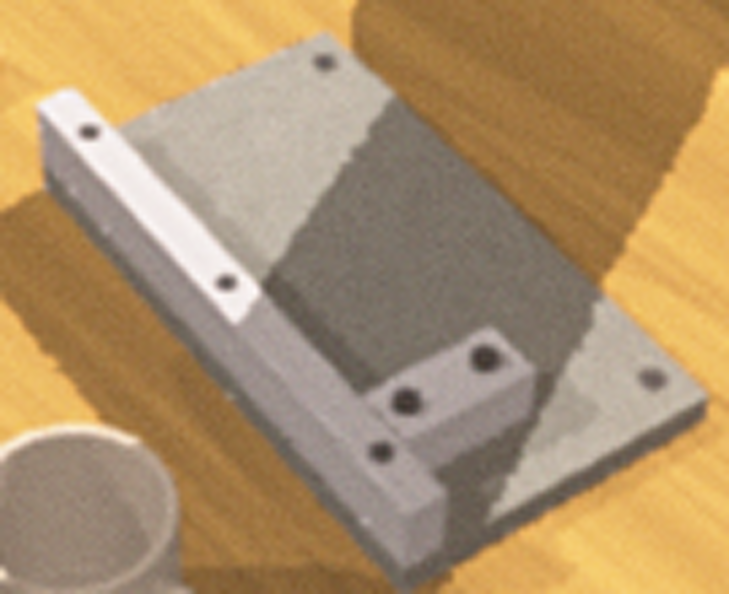

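```bash
cat > m.py <<'E'
from h import *
S=cam("side");C=cam("scene")
s=lambda p,o,k:((p[0]+.5)/k-.5+o[0],(p[1]+.5)/k-.5+o[1])
sc=lambda *p:s(p,(300,300),7); cc=lambda *p:s(p,(240,160),9)
sj=lambda *p:s(p,(260,190),5.8); cj=lambda *p:s(p,(255,215),5.4)
def show(n,p): print(n,np.round(1000*p,1))
print("CASE side")
for n,p,z in [("TB-l",(225,77),.044),("TB-r",(628,225),.044),("ridge-l",(155,140),.044),("ridge-r",(574,292),.044),("sl-l",(112,255),.024),("sl-r",(527,413),.024),("bf-l",(112,328),0),("bf-r",(522,488),0),]: show(n,onplane(S,sc(*p),z))
print("CASE scene")
for n,p,z in [("TB-r",(165,152),.044),("TB-l",(498,222),.044),("ridge-r",(198,103),.044),("ridge-l",(518,168),.044),("bot-r",(172,262),0),("bot-l",(487,328),0)]: show(n,onplane(C,cc(*p),z))
print("tri TB-r",tri(S,sc(628,225),C,cc(165,152)),"TB-l",tri(S,sc(225,77),C,cc(498,222)))
print("JIG side")
for n,p,z in [("board f-",(312,535),.018),("board f+",(47,172),.018),("fence wf-",(692,355),.053),("fence b-",(745,343),.053),("fence wf+",(375,32),.053),("fence b+",(425,22),.053),("wfbot-",(692,440),.018),("stop f-",(243,105),.048),("stopbot f-",(268,200),.018)]: show(n,onplane(S,sj(*p),z))
print("JIG scene")
for n,p,z in [("board f-",(322,35),.018),("board f+",(706,402),.018),("fence b-",(38,105),.053),("fence wf-",(75,90),.053),("fence wf+",(445,492),.053),("fence b+",(400,530),.053),("stop f-",(490,328),.048),("stop f+",(535,370),.048),("stop b-",(368,398),.048)]: show(n,onplane(C,cj(*p),z))
for n,p,q in [("board f-",(312,535),(322,35)),("board f+",(47,172),(706,402)),("fence wf-",(692,355),(75,90)),("stop f-",(243,105),(490,328))]: print("tri",n,tri(S,sj(*p),C,cj(*q)))
E
python3 m.py
```

```text
CASE side
TB-l [ 434.5 -204.8   44. ]
TB-r [ 486.8 -299.2   44. ]
ridge-l [ 407.6 -218.2   44. ]
ridge-r [ 462.6 -313.    44. ]
sl-l [ 390. -229.   24.]
sl-r [ 444.4 -323.    24. ]
bf-l [ 390.9 -226.8    0. ]
bf-r [ 445.4 -321.     0. ]
CASE scene
TB-r [ 487.7 -293.5   44. ]
TB-l [ 432.4 -198.7   44. ]
ridge-r [ 464.4 -307.4   44. ]
ridge-l [ 410.1 -215.6   44. ]
bot-r [ 487.6 -295.2    0. ]
bot-l [ 433.3 -204.1    0. ]
tri TB-r (array([ 0.48724337, -0.29650779,  0.04204029]), np.float64(0.002556343778690833)) TB-l (array([ 0.43353883, -0.20131304,  0.04253712]), np.float64(0.0051185804457114705))
JIG side
board f- [467.1 -78.4  18. ]
board f+ [497.8 197.5  18. ]
fence wf- [605.3 -91.9  53. ]
fence b- [625.3 -94.1  53. ]
fence wf+ [636.  180.7  53. ]
fence b+ [658.  178.8  53. ]
wfbot- [607.7 -90.9  18. ]
stop f- [564.7 157.9  48. ]
stopbot f- [562.5 134.1  18. ]
JIG scene
board f- [473.8 -71.9  18. ]
board f+ [506.  205.7  18. ]
fence b- [627.5 -90.7  53. ]
fence wf- [609.  -87.7  53. ]
fence wf+ [641.2 187.1  53. ]
fence b+ [666.8 189.1  53. ]
stop f- [565.2 134.7  48. ]
stop f+ [567.4 163.2  48. ]
stop b- [628.7 129.4  48. ]
tri board f- (array([ 0.47024278, -0.07443163,  0.01443398]), np.float64(0.0019163972408574933))
tri board f+ (array([0.50172973, 0.20396395, 0.01365113]), np.float64(0.002228072159930169))
tri fence wf- (array([ 0.60749964, -0.08929478,  0.05100003]), np.float64(0.0006401707411748446))
tri stop f- (array([0.56312555, 0.14101324, 0.05413024]), np.float64(0.01286278572791267))
```

```bash
cat >> h.py <<'E'
from scipy.spatial.transform import Rotation as Ro
th=-0.112; BC=np.array([.565,.055]); 
def Rz2(a): return np.array([[np.cos(a),-np.sin(a)],[np.sin(a),np.cos(a)]])
def b2w(x,y,z=0): return np.r_[BC+Rz2(th)@[x,y],z]
def qdown(yaw,s=1):   # tool y along s*(cos yaw, sin yaw)
    y=s*np.array([np.cos(yaw),np.sin(yaw),0]); z=np.array([0,0,-1.]); return Ro.from_matrix(np.c_[np.cross(y,z),y,z]).as_quat()
def qtilt(s=1,mode="y",a=np.pi/4):    # tool z = into fence and down
    ex=np.r_[Rz2(th)@[1,0],0]; ey=np.r_[Rz2(th)@[0,1],0]; ez=np.array([0,0,1.])
    z=np.cos(a)*ex-np.sin(a)*ez; y=s*(ey if mode=="y" else np.cross(z,ey)); return Ro.from_matrix(np.c_[np.cross(y,z),y,z]).as_quat()
E
python3 - <<'E'
from h import *
w=cam("wrist"); o=get_obs(); R=Ro.from_quat(o["tool_rot"]).as_matrix(); p=o["tcp_pos"]
for q in [(450,322),(472,320),(203,322),(181,320)]:
    a,d=ray(w,q); a=R.T@(a-p); d=R.T@d
    for yy in (42.7,57):
        t=(np.sign(d[1])*yy*1e-3-a[1])/d[1]; print(q,yy,np.round(1000*(a+t*d),1))
S=cam("side")
for n,q,z in [("red",(222,393),0),("red",(297,385),0),("redtopback",(296,354),.044),("purple",(354,403),.03),("purple",(425,377),.044),("offc",(398,290),.02),("offc",(427,272),.02)]: print(n,np.round(1000*onplane(S,q,z)))
for s in (1,-1):
    print("pick",s,inverse_kinematics([.439,-.26,.078],qdown(.52,s)), inverse_kinematics([.439,-.26,.2],qdown(.52,s)))
    print("place",s,inverse_kinematics(b2w(-5,24,.1)*[1,1,1] if 0 else b2w(-.005,.024,.1),qdown(th,s)))
    for m in "yz":
        n=b2w(.020,.024,.052); z=Ro.from_quat(qtilt(s,m)).as_matrix()[:,2]
        print("press",s,m,inverse_kinematics(n-z*.075,qtilt(s,m)),inverse_kinematics(n-z*.15,qtilt(s,m)))
E
```

```text
(450, 322) 42.7 [ 6.5 42.7 60.4]
(450, 322) 57 [-16.9  57.  103.8]
(472, 320) 42.7 [17.8 42.7 40.8]
(472, 320) 57 [-1.9 57.  77.7]
(203, 322) 42.7 [  8.3 -42.7  57.2]
(203, 322) 57 [-15.3 -57.  100.9]
(181, 320) 42.7 [ 19.4 -42.7  37.9]
(181, 320) 57 [ -0.5 -57.   75. ]
red [ 215. -253.    0.]
red [ 323. -293.    0.]
redtopback [ 332. -274.   44.]
purple [ 363. -393.   30.]
purple [ 472. -411.   44.]
offc [ 589. -182.   20.]
offc [ 674. -159.   20.]
pick 1 [ 0.46270549  0.70924682 -0.05952931  2.03537742  0.09975098  0.39962753
  0.8455716 ] [ 0.07224335  0.54030497  0.47064227  2.01023811 -0.38176348  0.67654079
  1.30701843]
place 1 [-0.48368328  0.76324082  0.34415703  1.89602417 -0.45494956  0.55952586
  0.0507536 ]
press 1 y [-0.37932041  0.75091132 -0.07635241  2.37847438  2.54441923  0.80211661
 -1.49902105] None
press 1 z [ 0.37608677  1.04778746 -1.07437789  2.34307422  2.24578791  1.29179432
 -2.29300949] None
pick -1 [-0.12043294  0.92220022  0.78973596  2.06403299 -1.1308369   0.67580423
 -1.16685067] [-0.25369787  0.75768693  1.01184395  2.02411976 -0.86810727  0.86875606
 -1.36390161]
place -1 [-0.01017851  0.74009392 -0.33122078  1.87009484  0.40079004  0.5969178
  2.43366383]
press -1 y [ 0.08146737  0.83291792 -0.65789145  2.35574822  2.31896062  1.02829879
  2.09395267] None
press -1 z [-0.34072634  0.75025038 -0.1246738   2.37652719  2.5195127   0.81657834
  0.11303773] None
```

Run:
```python
from h import *
reach([.439,-.26,.20],qdown(.52,1))
o=get_obs(); print(o["time_s"],o["tcp_pos"],o["joints"])
w=cam("wrist"); cv2.imwrite("pics/wrist1.png",w["frame"][:,:,::-1]); np.save("w1.npy",w,allow_pickle=True)
```

```text
3.5 [ 0.43943658 -0.2594317   0.20000211] [ 0.07135816  0.54030723  0.4701557   2.01001401 -0.38175378  0.67662922
  1.30685194]
```

View pics/wrist1.png

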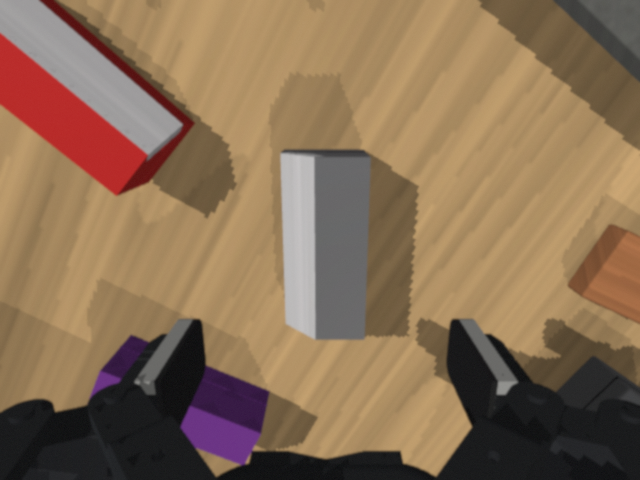

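The wrist view shows the case between the jaws, slope on the left at (281–315, 150–335) and back top edge at about (370,156)–(366,339). The red and purple look-alikes are clear of it.

Run:
```python
from h import *
w=np.load("w1.npy",allow_pickle=True).item()
P={}
for n,q,z in [("TB+",(370,155),.044),("TB-",(365.5,338.5),.044),("R+",(316,154),.044),("R-",(316,338.5),.044),("S+",(281.5,151),.024),("S-",(286,323),.024)]:
    P[n]=onplane(w,q,z); print(n,np.round(P[n]*1000,1))
d=P["TB+"]-P["TB-"]; e=P["R+"]-P["R-"]; f=P["S+"]-P["S-"]
for v in (d,e,f): print(np.linalg.norm(v),np.arctan2(-v[0],v[1]))
y=np.arctan2(-(d+e)[0],(d+e)[1]); ux=np.array([np.cos(y),np.sin(y)])
print((P["TB+"]+P["TB-"])[:2]/2-.025*ux,(P["R+"]+P["R-"])[:2]/2+.005*ux,(P["S+"]+P["S-"])[:2]/2+.025*ux)
```

```text
TB+ [ 432.7 -201.5   44. ]
TB- [ 488.4 -297.1   44. ]
R+ [ 407.5 -215.3   44. ]
R- [ 462.1 -312.3   44. ]
S+ [ 389.9 -225.8   24. ]
S- [ 444.7 -322.6   24. ]
0.1107154035719973 0.5276427749128845
0.11125557619404604 0.5135341373134421
0.1112064611640171 0.5152562824599324
[ 0.43887295 -0.26175554] [ 0.43913213 -0.26131515] [ 0.43900725 -0.26173417]
```

Run:
```python
from h import *
q=qdown(.519,1)
move_straight([.439,-.2615,.18],rotation=q)
move_straight([.439,-.2615,.076],velocity=.1)
o=get_obs(); print(o["time_s"],o["tcp_pos"],o["force"])
gripper_close()
o=get_obs(); print(o["time_s"],o["tcp_pos"],o["force"],o["grip_width"])
```

```text
5.025 [ 0.43925835 -0.2616388   0.07651223] [ 0.92149948 -0.24001345 -0.45472224]
5.475 [ 0.43918729 -0.26152244  0.07658878] [-0.88036447  2.19141792 12.97952533] 0.049491701564364006
```

Run:
```python
from h import *
move_straight([.439,-.2615,.12],velocity=.1)
o=get_obs(); print(o["time_s"],o["tcp_pos"],o["force"],o["grip_width"])
s=cam("side"); cv2.imwrite("pics/side2.png",s["frame"][:,:,::-1])
w=cam("wrist"); cv2.imwrite("pics/wrist2.png",w["frame"][:,:,::-1])
```

```text
6.0667 [ 0.43903831 -0.26126366  0.11982367] [-0.56868587 -0.55578825 -3.71322653] 0.048893088754189414
```

View pics/side2.png

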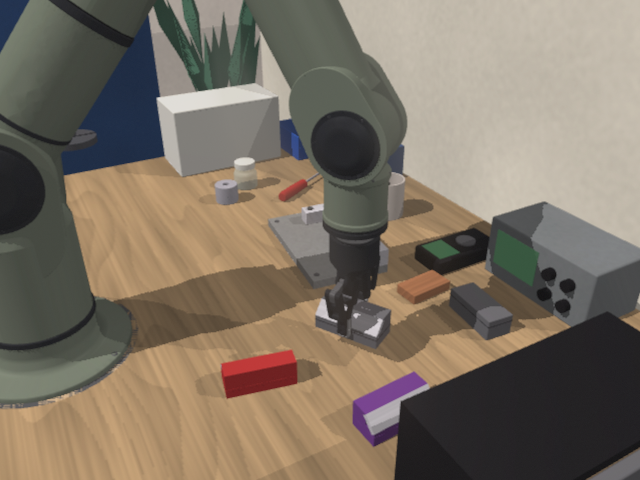

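View pics/wrist2.png

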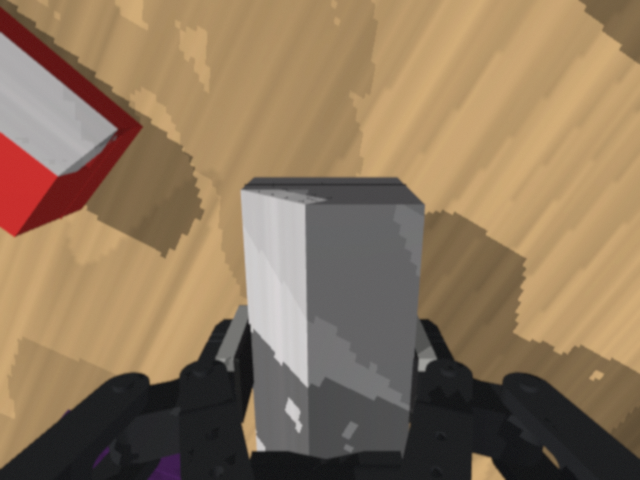

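The case is held at 49 mm width and its weight shows on the sensor, so the lift worked. Next I'll carry it to the board, slide it to the stop, and set it down.

```bash
cat >> h.py <<'E'
def fl(o=None):
    f=(o or get_obs())["force"]; return np.r_[Rz2(th).T@f[:2],f[2]]
E
python3 - <<'E'
from h import *
move_straight([.439,-.2615,.17],velocity=.2)
q=qdown(th,1)
reach(b2w(-.008,.006,.17),q)
f0=fl(); print("hover",get_obs()["time_s"],f0,get_obs()["grip_width"])
w=cam("wrist"); cv2.imwrite("pics/wrist3.png",w["frame"][:,:,::-1]); np.save("w3.npy",w,allow_pickle=True)
s=cam("side"); cv2.imwrite("pics/side3.png",s["frame"][:,:,::-1])
E
```

```text
hover 7.8667 [-0.48485618 -1.10308587 -1.91371669] 0.048807951163345846
```

View pics/wrist3.png

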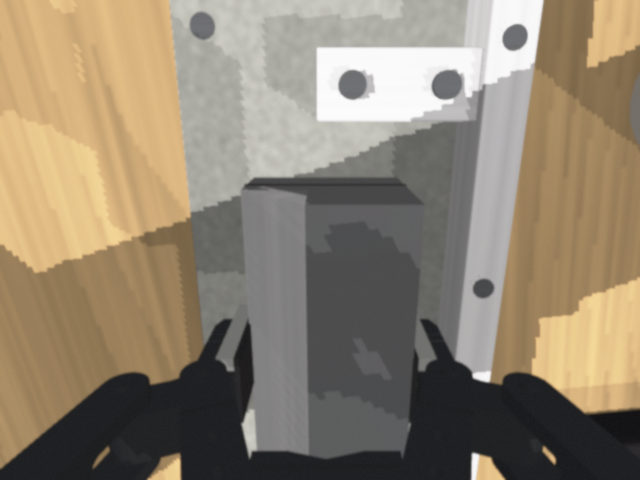

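View pics/side3.png

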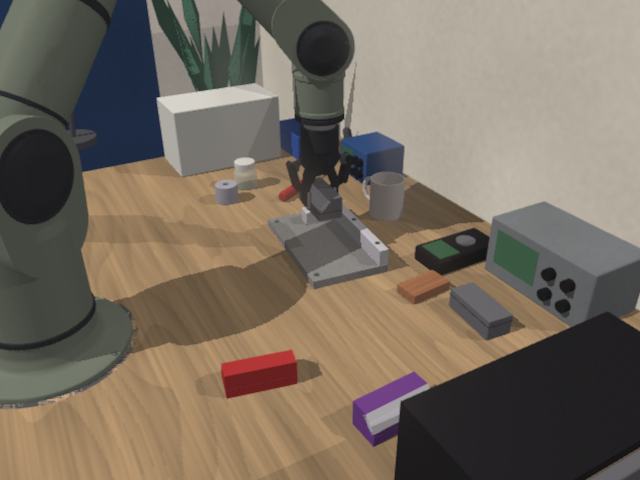

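Run:
```python
from h import *
a=cv2.imread("pics/wrist3.png")
cv2.imwrite("pics/z3.png",cv2.resize(a[0:200,290:560],None,fx=2.9,fy=2.9,interpolation=cv2.INTER_CUBIC))
```

```text
(no output)
```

View pics/z3.png

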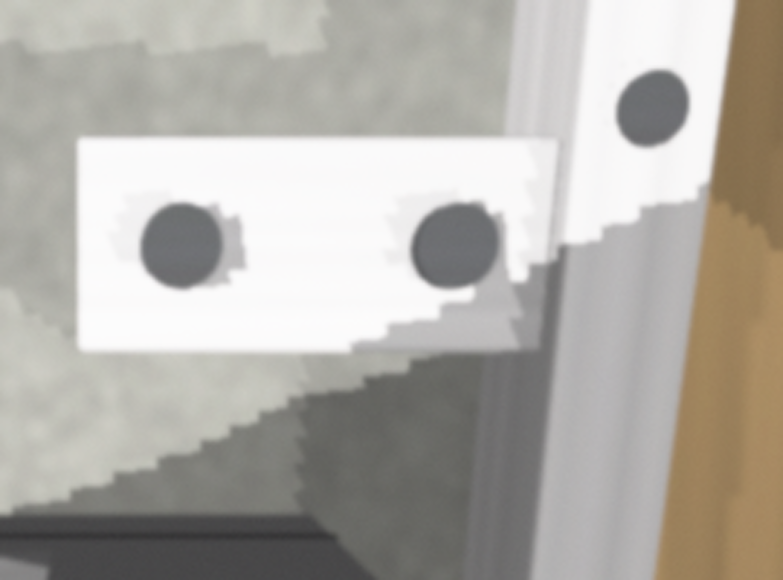

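Run:
```python
from h import *
w=np.load("w3.npy",allow_pickle=True).item()
g=lambda x,y:((x+.5)/2.9-.5+290,(y+.5)/2.9-.5)
def loc(P): return Rz2(th).T@(P[:2]-BC)*1000
for n,q,z in [("stop f-",(78,352),.048),("stop f+",(78,137),.048),("stop b-",(540,350),.048),("fence a",(587,0),.053),("fence b",(530,580),.053)]:
    P=onplane(w,g(*q),z); print(n,np.round(P*1000,1),np.round(loc(P),1))
for n,q,z in [("case TB",(422,205),.138),("case R",(306,205),.138)]:
    P=onplane(w,q,z); print(n,np.round(P*1000,1),np.round(loc(P),1))
print(loc(get_obs()["tcp_pos"]))
```

```text
stop f- [561.3 132.   48. ] [-12.3  76.2]
stop f+ [564.9 161.8  48. ] [-12.  106.1]
stop b- [631.2 124.4  48. ] [58.  76.3]
fence a [636.1 170.2  53. ] [ 57.8 122.4]
fence b [627.8  90.   53. ] [58.5 41.8]
case TB [587.4 111.4 138. ] [16.  58.6]
case R [558.6 114.7 138. ] [-13.   58.6]
[-7.89328976  4.44138107]
```

Run:
```python
from h import *
X=-.012
loc=lambda P: Rz2(th).T@(P[:2]-BC)*1000
move_straight(b2w(X,.012,.110),velocity=.15)
move_straight(b2w(X,.012,.0975),velocity=.05)
f0=fl(); print("f0",f0)
y=.012
while y<.028:
    y+=.001; move_straight(b2w(X,y,.0975),velocity=.03)
    f=fl()-f0
    if f[1]<-5: break
print(y,f,loc(get_obs()["tcp_pos"]),get_obs()["time_s"])
y-=.0006
move_straight(b2w(X,y,.0975),velocity=.03)
z=.0975
while z>.0925:
    z-=.0007; move_straight(b2w(X,y,z),velocity=.03); f=fl()-f0
    if f[2]>4: break
print(z,f,get_obs()["time_s"],get_obs()["tcp_pos"])
ungrasp()
print(get_obs()["time_s"],fl(),get_obs()["grip_width"])
move_straight(b2w(X,y,.15),velocity=.15)
w=cam("wrist"); cv2.imwrite("pics/wrist4.png",w["frame"][:,:,::-1]); np.save("w4.npy",w,allow_pickle=True)
s=cam("side"); cv2.imwrite("pics/side4.png",s["frame"][:,:,::-1])
print(get_obs()["time_s"])
```

```text
f0 [-0.18279653  0.11018884 -2.06878732]
0.02300000000000001 [-0.02520291 -6.69836308  1.45431859] [-12.02891082  22.04002499] 11.6667
0.09399999999999997 [-2.56460804 -5.83841818 13.86800426] 13.1667 [0.5556826  0.07810988 0.09460563]
13.625 [-0.20049471  0.69981256  0.29248716] 0.08579932326196311
14.25
```

View pics/wrist4.png

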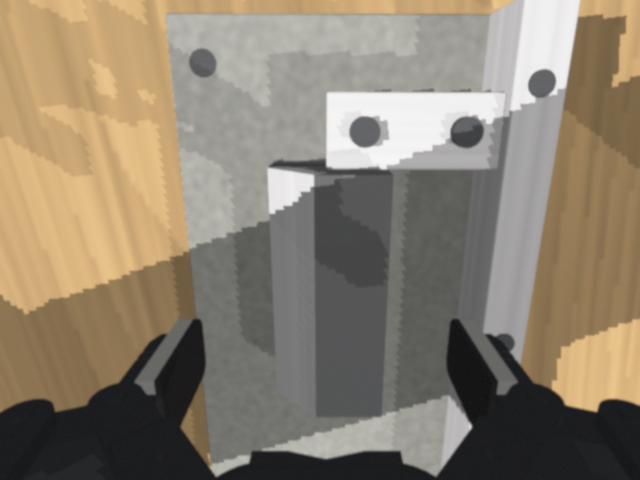

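View pics/side4.png

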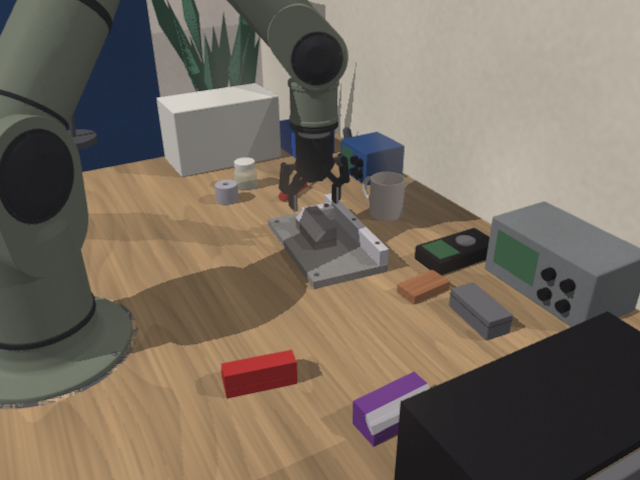

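The case lies flat on the board with its slope on the robot side and its end at the stop. The stop edge and case end meet at about (330–390, 170), and the gap to the fence is about 45 mm. Now I'll close the fingers and push it into the fence.

Run:
```python
from h import *
w=np.load("w4.npy",allow_pickle=True).item(); o=get_obs(); R=Ro.from_quat(o["tool_rot"]).as_matrix()
print("cam in tool",R.T@(-w["R"].T@w["t"]-o["tcp_pos"]))
loc=lambda P: Rz2(th).T@(P[:2]-BC)*1000
for n,q,z in [("TB+",(391,174),.062),("TB-",(382,416),.062),("R+",(316,172),.062),("R-",(316,416),.062),("stop b-",(496,168),.048),("stop f-",(327,168),.048),("fence a",(500,92),.053),("fence b",(485,320),.053)]:
    print(n,np.round(loc(onplane(w,q,z)),1))
for s in (1,-1):
    q=qdown(th+np.pi/2,s)
    for p in [(-.07,.022,.16),(-.07,.022,.098),(0,.022,.098),(.03,-.06,.098),(.02,.022,.13)]: print(s,p,np.round(inverse_kinematics(b2w(*p),q),2))
```

```text
cam in tool [ 0.07735739  0.00021408 -0.07190047]
TB+ [12.5 76.1]
TB- [ 13.5 -34.7]
R+ [-15.9  76.9]
R- [-16.7 -34.7]
stop b- [57.5 76.5]
stop f- [-11.7  76.5]
fence a [ 53.5 105.7]
fence b [58.9  9.6]
1 (-0.07, 0.022, 0.16) [-0.46  0.57  0.24  2.04 -0.24  0.56  1.4 ]
1 (-0.07, 0.022, 0.098) [-0.42  0.68  0.18  2.06 -0.28  0.43  1.43]
1 (0, 0.022, 0.098) [-0.37  0.75  0.19  1.88 -0.25  0.54  1.45]
1 (0.03, -0.06, 0.098) [-0.21  0.76  0.18  1.84 -0.23  0.56  1.58]
1 (0.02, 0.022, 0.13) [-0.37  0.72  0.21  1.82 -0.24  0.63  1.44]
-1 (-0.07, 0.022, 0.16) [-0.96  0.87  1.04  2.06 -1.04  0.87 -0.99]
-1 (-0.07, 0.022, 0.098) [-0.89  0.94  0.9   2.08 -1.16  0.76 -0.9 ]
-1 (0, 0.022, 0.098) [-0.82  1.01  0.94  1.9  -1.11  0.87 -0.96]
-1 (0.03, -0.06, 0.098) [-0.66  1.03  0.93  1.86 -1.1   0.88 -0.84]
-1 (0.02, 0.022, 0.13) [-0.83  1.    0.99  1.84 -1.06  0.94 -1.01]
```

Run:
```python
from h import *
q=qdown(th+np.pi/2,1); Y=.021
reach(b2w(-.07,Y,.16),q)
gripper_close()
move_straight(b2w(-.07,Y,.099),velocity=.15)
f0=fl(); print(get_obs()["time_s"],f0,get_obs()["grip_width"])
move_straight(b2w(-.014,Y,.099),velocity=.05)
x=-.014; print(fl()-f0)
while x<.008:
    x+=.0015; move_straight(b2w(x,Y,.099),velocity=.03); f=fl()-f0
    if f[0]<-8: break
print(x,f,get_obs()["time_s"])
move_straight(b2w(x-.03,Y,.099),velocity=.15)
move_straight(b2w(x-.03,Y,.16),velocity=.2)
w=cam("wrist"); cv2.imwrite("pics/wrist5.png",w["frame"][:,:,::-1]); np.save("w5.npy",w,allow_pickle=True)
s=cam("side"); cv2.imwrite("pics/side5.png",s["frame"][:,:,::-1])
print(get_obs()["time_s"])
```

```text
16.6833 [-0.5121555   0.44510645 -0.04936405] 3.134040342389428e-05
[ 1.21938616 -0.7916966  -0.09320963]
-0.0005000000000000026 [-1.49260097e+01  2.18405897e-03  1.06808330e+01] 20.2
21.1083
```

View pics/wrist5.png

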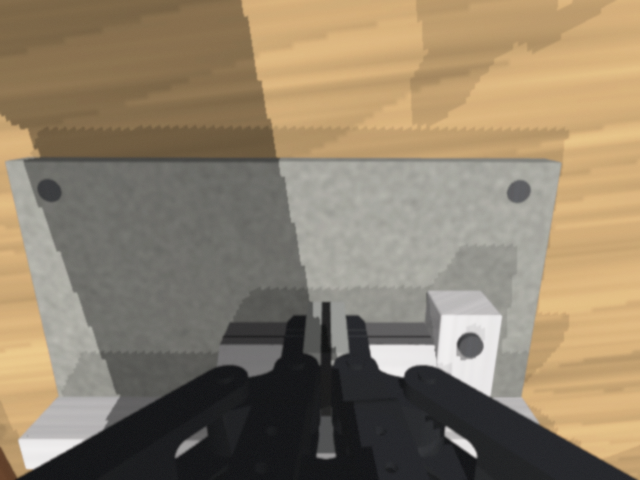

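View pics/side5.png

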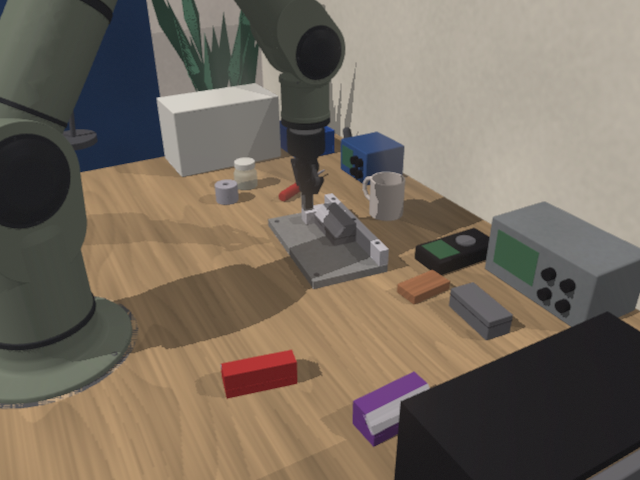

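It has reached the fence: 15 N of contact force, and the travel fits. Next is a gentle push from the -y end to close any gap at the stop.

Run:
```python
from h import *
X=.028
move_straight(b2w(X,-.064,.165),velocity=.25)
move_straight(b2w(X,-.064,.099),velocity=.2)
f0=fl(); print(get_obs()["time_s"],f0)
y=-.064
while y<-.036:
    y+=.0015; move_straight(b2w(X,y,.099),velocity=.04); f=fl()-f0
    if f[1]<-7: break
print(y,f,get_obs()["time_s"])
move_straight(b2w(X,y-.006,.099),velocity=.15)
move_straight(b2w(X,y-.006,.165),velocity=.25)
s=cam("side"); cv2.imwrite("pics/side6.png",cv2.resize(s["frame"][190:290,260:395,::-1],None,fx=5.8,fy=5.8,interpolation=cv2.INTER_CUBIC))
s=cam("scene"); cv2.imwrite("pics/scene6.png",cv2.resize(s["frame"][215:325,255:390,::-1],None,fx=5.4,fy=5.4,interpolation=cv2.INTER_CUBIC))
w=cam("wrist"); cv2.imwrite("pics/wrist6.png",w["frame"][:,:,::-1]); np.save("w6.npy",w,allow_pickle=True)
print(get_obs()["time_s"])
```

```text
22.1583 [ 0.46541021 -0.21234532  0.37838067]
-0.044499999999999984 [  0.16667018 -12.65677786   0.55832125] 25.4083
26.225
```

View pics/side6.png

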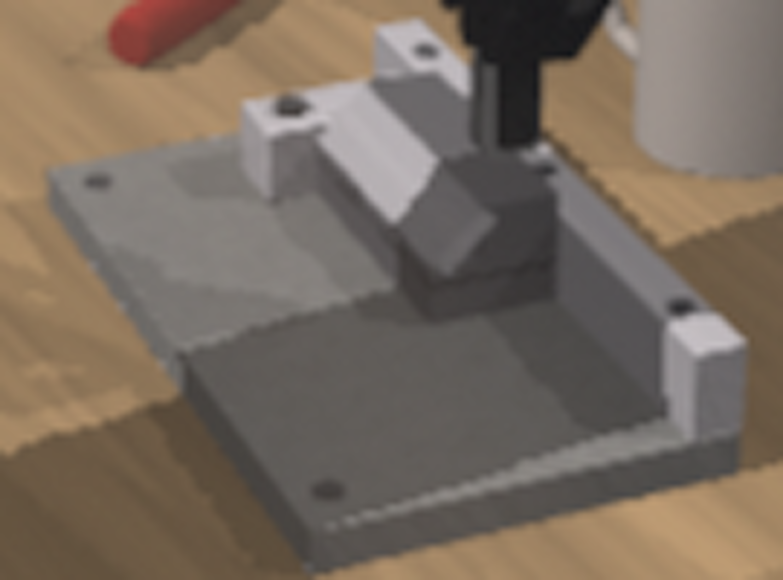

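View pics/scene6.png

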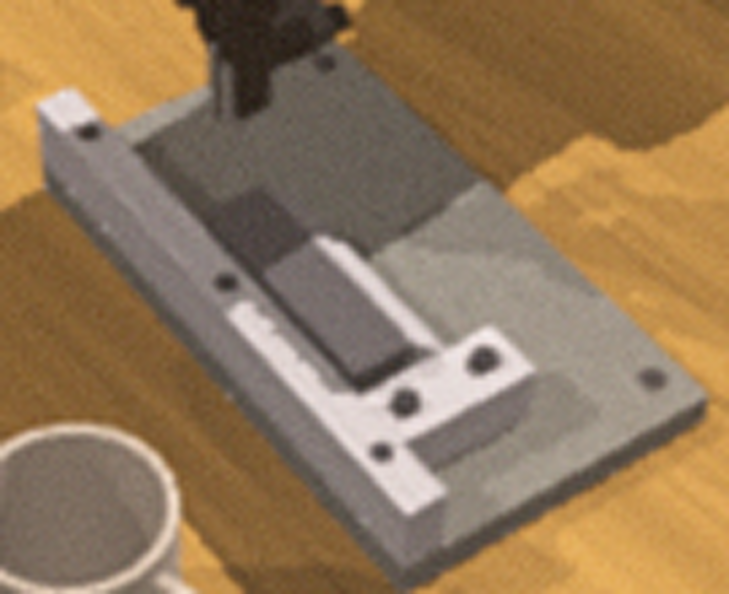

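View pics/wrist6.png

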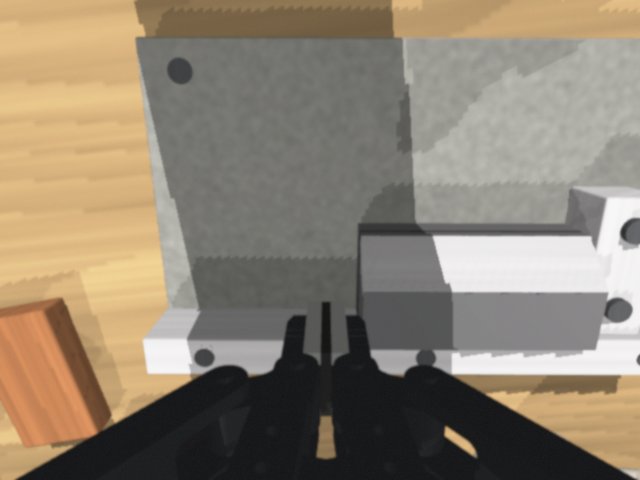

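The views show the back against the fence and the end at the stop, with no visible gap. I'll check the pose with numbers, then approach the slope and press diagonally.

Run:
```python
from h import *
w=np.load("w6.npy",allow_pickle=True).item()
loc=lambda P: Rz2(th).T@(P[:2]-BC)*1000
for n,q,z in [("R-",(359,290),.062),("R+",(604,293),.062),("TB+",(598,350),.062),("TB-",(372,347),.062),("S-",(360,237),.042),("S+",(578,235),.042),("fence a",(160,310),.053),("fence b",(285,312),.053)]:
    print(n,np.round(loc(onplane(w,q,z)),1))
Y=.0214
move_straight(b2w(-.010,-.04,.165),velocity=.25)
move_straight(b2w(-.010,Y,.142),velocity=.25)
f0=fl(); np.save("f0.npy",f0); print(get_obs()["time_s"],f0,loc(get_obs()["tcp_pos"]))
d=0
while d<.022:
    d+=.001; move_straight(b2w(-.010+d,Y,.142-d),velocity=.05); f=fl()-f0
    if np.linalg.norm(f)>4: break
o=get_obs(); print(d,f,o["time_s"],loc(o["tcp_pos"]),o["tcp_pos"][2])
np.save("d.npy",d)
s=cam("side"); cv2.imwrite("pics/side7.png",cv2.resize(s["frame"][170:290,260:410,::-1],None,fx=5,fy=5,interpolation=cv2.INTER_CUBIC))
```

```text
R- [ 27.6 -35.8]
R+ [29.1 74.9]
TB+ [58.5 77.9]
TB- [ 56.8 -29. ]
S- [  8.7 -34.3]
S+ [ 7.7 70.7]
fence a [  42.1 -130.6]
fence b [ 43.1 -70.5]
26.9417 [ 0.27343602 -0.22139499 -0.06824173] [-9.75340354 22.12262784]
0.01900000000000001 [-5.09106705  0.64793742 10.10206729] 31.6917 [ 8.75129772 21.40987543] 0.1232765683811669
```

View pics/side7.png

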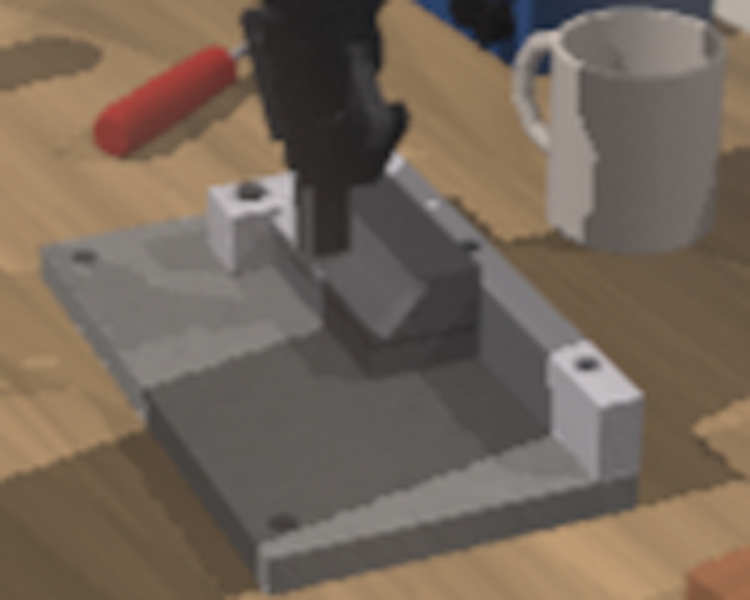

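The fingers are touching the slope near its centre, with 5 N toward the fence and 10 N down. I'll ramp the push diagonally to about 25 N on each axis.

Run:
```python
from h import *
f0=np.load("f0.npy"); d=float(np.load("d.npy")); x=-.010+d; z=.142-d; Y=.0214
for k in range(40):
    f=fl()-f0; fx,fz=-f[0],f[2]
    if fx>=23 and fz>=22 : break
    if np.hypot(fx,fz)>45: break
    if fz<26: z-=.0004
    if fx<26: x+=.0006 if fx<fz else .0004
    move_straight(b2w(x,Y,z),velocity=.02)
    if k%3==0: print(k,np.round(f,1),round(x,4),round(z,4),get_obs()["time_s"])
o=get_obs(); print(k,np.round(f,1),x,z,o["time_s"],o["tcp_pos"]-b2w(x,Y,z))
for _ in range(2):
    dwell(.5); print(np.round(fl()-f0,1))
np.save("xz.npy",[x,z])
s=cam("side"); cv2.imwrite("pics/side8.png",cv2.resize(s["frame"][170:290,260:410,::-1],None,fx=5,fy=5,interpolation=cv2.INTER_CUBIC))
s=cam("scene"); cv2.imwrite("pics/scene8.png",cv2.resize(s["frame"][215:325,255:390,::-1],None,fx=5.4,fy=5.4,interpolation=cv2.INTER_CUBIC))
print(get_obs()["time_s"])
```

```text
0 [-5.1  0.3 10.6] 0.0096 0.1226 31.9917
3 [-20.6  -1.3  33.5] 0.0114 0.1222 32.7417
4 [-24.5  -0.9  35.7] 0.011400000000000009 0.12219999999999998 32.7417 [-0.00209816  0.00028358  0.00077613]
[-23.5  -1.   35.7]
[-24.4  -0.9  36. ]
33.8417
```

View pics/side8.png

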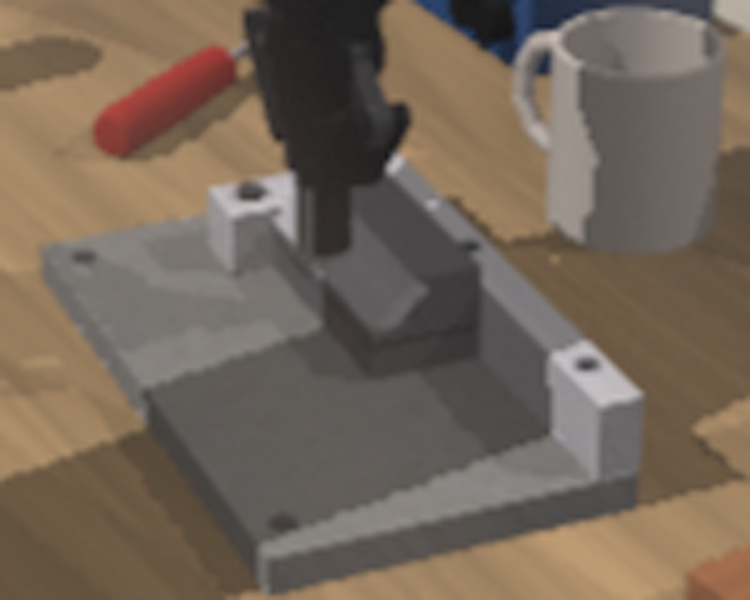

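View pics/scene8.png

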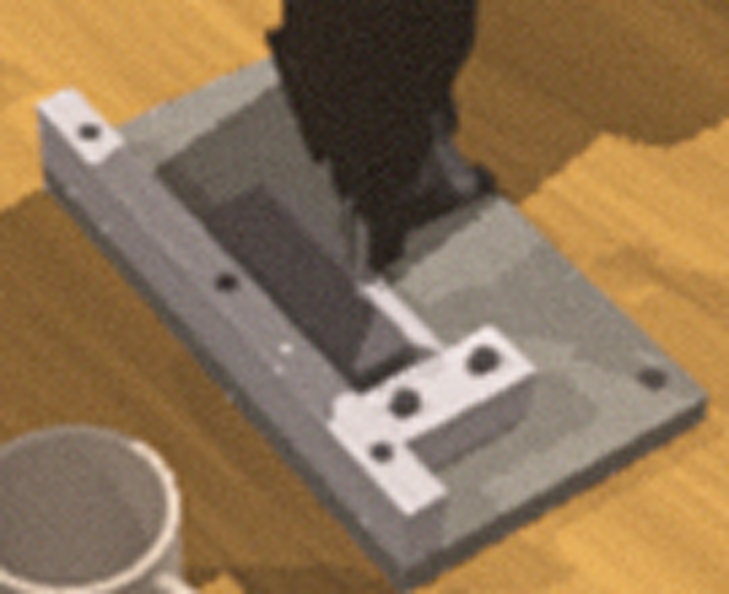

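Run:
```python
from h import *
f0=np.load("f0.npy"); x,z=np.load("xz.npy"); Y=.0214
for k in range(3):
    f=fl()-f0
    if f[2]<29: break
    z+=.0003; x+=.0001
    move_straight(b2w(x,Y,z),velocity=.02); print(np.round(fl()-f0,1))
dwell(.6); print(np.round(fl()-f0,1),get_obs()["time_s"])
s=cam("wrist"); cv2.imwrite("pics/wrist9.png",s["frame"][:,:,::-1])
```

```text
[-24.1  -2.   31.7]
[-22.3  -0.2  28.1]
[-21.3  -0.4  27.9] 34.9417
```

View pics/wrist9.png

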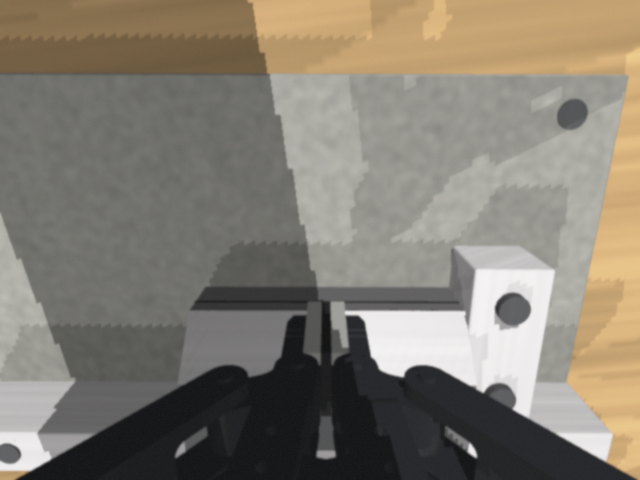

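The wrist view shows the fingertips mid-slope at about (325,350). The case front edge runs parallel to the board, and its end meets the stop at about (462,300). The push is steady, so I'm handing in.

Run:
```python
from h import *
f0=np.load("f0.npy"); print(np.round(fl()-f0,1),get_obs()["time_s"])
hand_in()
```

```text
[-21.4  -0.9  26.7] 34.9917
the job is handed in; nothing more can be done
```

I laid the grey case flat on the jig board with its slope facing away from the fence. I then pushed its back to the fence and its end to the stop, and handed in at about 35 s while still pressing on the slope.

- **Final push:** it was steady at about 21 N into the fence and 27 N down onto the board, with less than 1 N sideways.
- **Not quite 45°:** the push leaned somewhat more down than sideways. It briefly reached about 43 N in total, so I eased it to about 34 N.
- **Seating:** the push to the fence met 15 N of resistance and the push to the stop 13 N. The pictures showed no visible gaps.
- **Position checks:** the back edge measured 57–58 mm in the board's frame, against a fence face measured at about 58 mm (60 mm by the given sizes). The case end measured about 75–78 mm, against the stop at 76 mm. These agree to within the 2–3 mm camera error.
- **Readings that disagreed:** two quick pixel readings of the fence came out wrong. One set gave about 43 mm, most likely the wrong edge, and one point gave about 54 mm. I discarded both.
- **Other items:** I did not touch the plain box, the look-alikes or anything else on the bench.

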